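# Put the spray-gun service kit back in its holders

## Robot

A 6-joint arm with a two-finger parallel gripper is mounted at the origin on a cart in front of the work surface, level with it; the furniture and walls round the work are solid. World frame = base frame: x ahead of the robot, y to its left, z up, the work surface at z = 0. Lengths are in m, angles in rad, forces in N, time in s.
With the tool pointing down it reaches from about 0.3 to 0.775 m from the base axis. Payload 14.6 kg.
Tool frame: the origin (TCP) lies between the finger pads; the fingertips stand ctrl.tip_extent ahead of it and the grasp point (between the pads) lies 3 mm ahead of it (ctrl.tip_extent is the distance from the TCP to the fingertips, in m); z points along the fingers, y is the line along which they close (so a half turn about z gives the same grasp; the last joint's range is limited). The gripper opens to 94 mm and grips with 3 to 60 N. Pads are 16 mm wide; open, the fingers measure 119 mm over their backs; the gripper's body (75 mm by 177 mm) begins 78 mm behind the grasp point.
Start: joints at [-1.269, 0.3, 1.521, -0, 1.321, -0.067], TCP at [0.198, -0.513, 0.227] pointing down, gripper open.
Joint ranges: [-3.03, 3.03], [-0.79, 2.21], [0.23, 2.52], [-1.04, 4.18], [0, 3.07], [-2.55, 2.55]. Speed limits (rad/s): [2.22, 2.22, 2.57, 3.14, 3.14, 3.14].

## Interface

Orientations are given as [roll, pitch, yaw] about the fixed x, y, z axes, in that order (R = Rz(yaw) Ry(pitch) Rx(roll)).
In Python, from station import ctrl gives the robot as it stands.
- The arm moves only by the tool shift_gripper, called after "Request:" by a JSON object that holds its "method" and its "body". Schema: {"type":"object","properties":{"plan":{"type":"object","properties":{"motion":{"type":"array","items":{"type":"array","items":{"type":"number"},"minItems":6,"maxItems":6},"minItems":1,"maxItems":10}},"additionalProperties":false,"required":["motion"]},"jaw":{"type":"number"},"grip_force":{"type":"number"},"only":{"type":"string"},"quiet":{"type":"boolean"},"lines":{"type":"string"}},"required":["plan"],"additionalProperties":false}. plan is an object whose key "motion" holds a list of rows, 1 to 10 of them, each of 6 numbers: dx, dy, dz in shares of the most that a row can go, 1 being 50 mm, then a rotation vector rx, ry, rz in fractions of the full range, 1 being 180 degrees; each row shifts and turns the commanded pose from where the row before left it, along the tool's axes as they then stand; what a row does not reach is not made up. A row lasts 1/10 s, in which the tool goes at most 0.05 m and 0.15 rad, less where a joint would pass 70% of its speed; a pose out of reach is approached as far as the arm can. jaw is the finger opening in m, set as the call begins (left out keeps the last). The fingers move at their own pace and stop on an object; grip_force is the grip in N (left out, the last holds). Time passes only in rows, so rows that do not move let the fingers close. The tool returns the time, the measured TCP pose, the force, the opening and the grip force at its end. only (a regular expression) keeps the lines of the reply that match it, lines (a string "A,B") keeps lines A to B, and quiet returns only ok. A shift or turn number past 1, either way, is cut back to 1. Input that does not fit is refused with a message, and nothing moves.
- ctrl.get_obs(): the state, without advancing time (a new reading comes with each control period).
- ctrl.camera(name): name is "scene" or "top"; returns a dict with "pixels" (480x640x3 uint8, blue, green, red), "fx", "fy", "cx", "cy" (pixels), "extrinsics" (4x4, takes a point from camera to world coordinates). Camera axes: x right, y up, looking along -z (the intrinsics and any distortion apply to the point x, -y, -z); pixel columns grow to the right and rows downward; lengths in m; the calibration is good to about 2 mm. A picture is of the moment at which its call begins. There is no depth.
- ctrl.hand_in(): hands the job in; it is judged then, once.
The state is a dict: "time_s": time; "qpos": joint angles; "joint_vel": joint speeds; "tau": joint torques, N m; "ee_pos": TCP position; "eef_rot": TCP orientation; "force": force on the tool from outside, world axes, zero at the start; "moment": the same for the moment, N m; "grip_width": finger opening in m; "grip_force": force on a finger pad.
Only numpy, scipy, OpenCV 4.12 (cv2) and the standard library are available. Lean on these libraries where they do the work, as an engineer would, in place of code of your own. Each camera call takes 0.05 s, during which the arm holds its last target. There are 200 camera calls.

## Task

Put the four things of the spray-gun kit away, each in the dark steel holder made for it: the lidded tin upright in the deep round cup, the air cap horns up in the small round dish, the small black roll of tape flat in the square tray, and the brush lengthwise across both forks of the rest, with its middle over the middle of the rest. Each must sit fully down on its holder's floor, roughly centred; leave the mixing cup and the syringe where they are.

Things in the scene. Friction and masses are not known exactly. Their poses are not given: they have to be found in the camera images.
- lidded_tin: small round lever-lid paint tin, printed sides, closed: 68 mm diameter, 79 mm tall, standing upright, about 0.2 kg. Origin: centre of its underside, z up along its axis. Straight sides, can be gripped across the diameter from above.
- air_cap: spray-gun air cap: round, knurled white ring with two tan horns on top; 34 mm diameter, 25 mm high, lying horns up. Origin: centre of its underside, z up. The knurled ring is the lower part; grip across it. For contact it is a solid round body.
- line_tape: small roll of black fine-line tape lying flat, 58 x 56 mm across (the outline is within 29 mm of the origin), 19 mm high. Origin: centre of its underside, z up. For contact it is a solid disc (the bore is closed); grip across its outside.
- brush: gun-cleaning brush lying flat, red handle and dark bristle end, 172 mm long along its own y axis, 19 mm wide along its x axis, 18 mm high. Origin: middle of its underside. For contact it is a plain bar of these sizes; its weight is at the middle. It may lie in the rest either way round.
- tin_collar: holder of the lidded tin: the biggest, deepest dark steel cup, a cork disc (70 mm) on its floor, fixed to the bench, round and open at the top, 92 mm outside diameter, inside diameter 84 mm (4 mm wall), 25 mm high, inner floor 4 mm above the bench. Origin: centre of its underside.
- cap_nest: holder of the air cap: a small shallow round dark steel dish with a cork disc (38 mm) in it, fixed to the bench; 58 mm outside diameter, 52 mm inside, floor 4 mm above the bench, rim 7 mm above the bench. Origin: centre of its underside.
- tape_tray: holder of the small black tape: a shallow square dark steel tray with a cork disc (60 mm) in it, fixed to the bench; 84 x 84 mm outside, 78 x 78 mm inside, floor 4 mm above the bench, rim 7 mm above the bench. Origin: centre of its underside, sides along its x and y axes.
- brush_rest: holder of the brush: fixed dark steel strip 130 mm long (its y axis), 46 mm wide, 4 mm thick, with two open-topped forks 52 mm either side of the middle, each 10 mm thick. The brush lies along y across both forks: notch bottoms 16 mm above the bench, notches 36 mm wide, prongs up to 29 mm. 94 mm clear between the forks for fingers. Origin: centre of its underside.
- mixing_cup: bystander: clear plastic graduated mixing cup standing near the front edge, 72 mm across the rim, 95 mm tall. Origin: centre of its underside. To be left alone.
- dosing_syringe: bystander: dosing syringe lying near the front edge along y, 44 x 154 mm, 27 mm high. Origin: centre of its underside. To be left alone.

How it is judged:
At the end, for the whole second after the job is handed in: Each thing is at rest, level (0.04 rad) and within 1.5 mm of its own holder's floor height; tin and cap within 11 mm of the holder's centre, tape 15 mm, brush 25 mm (13 mm crosswise) and within 0.25 rad of the rest's line, either way round (horizontal distance between lidded_tin and tin_collar below 0.011 m and z of lidded_tin in the frame of tin_collar between 0.0025 and 0.0055 m and angle between each of lidded_tin, air_cap, line_tape, brush's own z axis and vertical below 0.04 rad and linear speed of each of lidded_tin, air_cap, line_tape, brush below 0.02 m/s and angular speed of each of lidded_tin, air_cap, line_tape, brush below 0.2 rad/s and horizontal distance between air_cap and cap_nest below 0.011 m and z of air_cap in the frame of cap_nest between 0.0025 and 0.0055 m and horizontal distance between line_tape and tape_tray below 0.015 m and z of line_tape in the frame of tape_tray between 0.0025 and 0.0055 m and horizontal distance between brush and brush_rest below 0.025 m and z of brush in the frame of brush_rest between 0.0145 and 0.0175 m and angle between the y axis of brush and the y axis of brush_rest, either way round below 0.25 rad and x of brush in the frame of brush_rest between -0.013 and 0.013 m); the robot touches nothing.
It fails at once if the mixing cup is shifted by more than 30 mm or knocked over (distance of mixing_cup from where it was at the start of the episode above 0.03 m or angle between mixing_cup's own z axis and vertical above 0.4 rad).
It fails at once if the syringe is shifted by more than 30 mm or knocked over (distance of dosing_syringe from where it was at the start of the episode above 0.03 m or angle between dosing_syringe's own z axis and vertical above 0.4 rad).
It also fails if it takes over 99 s, if anything falls off the work surface, if the arm or the gripper's body presses on something with over 40 N, if the wrist force passes 120 N, or if a joint passes its speed limit or range.

## Working session

There is one attempt and no reset: what is moved stays moved. The work goes in short steps, Python scripts to look and compute and a tool call to move; the robot and the scene stay as the last step left them, time stands still between calls to the robot, and variables do not carry over. Pictures are saved under pics/ and viewed, at most 14 in all, crops included, and the job is handed in when it is done.

```bash
ls; mkdir -p pics; python3 - <<'E'
from station import ctrl
import cv2
for n in ("scene","top"):
    c=ctrl.camera(n); cv2.imwrite(f"pics/{n}0.png",c["pixels"]); print(n,c["fx"],c["fy"],c["cx"],c["cy"],c["extrinsics"],[k for k in c])
print(ctrl.tip_extent, ctrl.get_obs())
E
```

```text
pics
station.py
scene 593.8370129246905 593.8370129246905 324.2050321860723 237.4090342579264 [[-0.64901307  0.51265096 -0.562113   -0.22637752]
 [-0.76061607 -0.45245452  0.46556213  0.60328786]
 [-0.01565969  0.72970809  0.68357946  0.92905299]
 [ 0.          0.          0.          1.        ]] ['pixels', 'fx', 'fy', 'cx', 'cy', 'extrinsics']
top 535.6024260052267 535.6024260052267 313.90449280135056 240.91637276150396 [[ 0.0017743   0.9862421  -0.16529781  0.26912238]
 [-0.9998867   0.00422057  0.01444906  0.00852591]
 [ 0.01494793  0.16525345  0.98613785  1.3439231 ]
 [ 0.          0.          0.          1.        ]] ['pixels', 'fx', 'fy', 'cx', 'cy', 'extrinsics']
0.022 {'time_s': 0.1, 'qpos': array([-1.26857589e+00,  3.00455110e-01,  1.52147607e+00,  1.57544696e-05,
        1.32074214e+00, -6.65769143e-02]), 'joint_vel': array([ 6.30440732e-05,  1.80165712e-04, -2.28441698e-03,  1.33943702e-03,
       -9.93505900e-04,  6.44866872e-04]), 'tau': array([ 5.19941077e-04, -5.32648730e+01, -3.53286338e+01,  7.09338533e-02,
        2.34735967e-02, -7.32898320e-05]), 'ee_pos': array([ 0.19822281, -0.51281672,  0.22693952]), 'eef_rot': array([-3.14051540e+00, -8.71205767e-05,  3.68793402e-01]), 'force': array([ 0.07411354, -1.14882673,  0.90624619]), 'moment': array([-0.02215402,  0.01024319, -0.05303724]), 'grip_force': 0.0, 'grip_width': 0.09385872485526127}
```

View pics/top0.png

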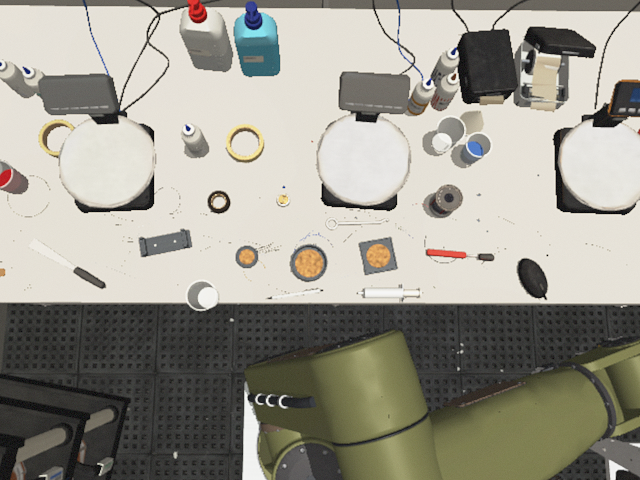

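View pics/scene0.png

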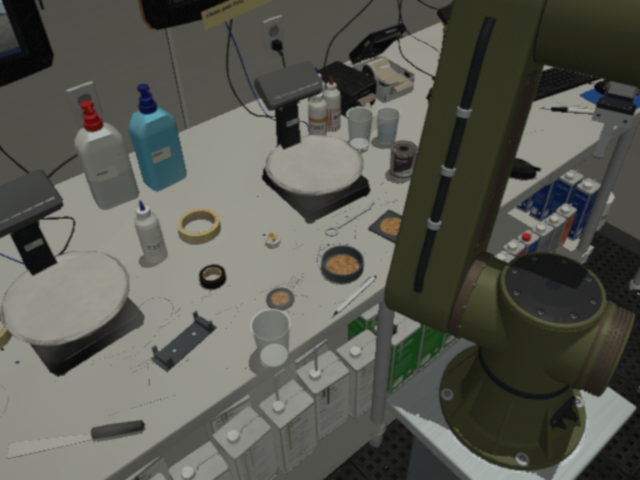

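Top view shows: tin (447,200), air cap (284,199), tape (219,202), brush (427–494,255), collar (309,262), nest (247,257), tray (378,256), rest (165,243), mixing cup (203,295), syringe (390,293). The scene view agrees. Next I'll look at enlarged crops with segmentation.

```bash
cat > h.py <<'E'
import numpy as np, cv2
from station import ctrl
def shot(n="top"): return ctrl.camera(n)
def ray(c,u,v):
    E=np.array(c["extrinsics"]); d=E[:3,:3]@np.array([(u-c["cx"])/c["fx"],-(v-c["cy"])/c["fy"],-1.])
    return E[:3,3],d
def onz(c,u,v,z):
    o,d=ray(c,u,v); return o+d*(z-o[2])/d[2]
def proj(c,p):
    E=np.array(c["extrinsics"]); q=E[:3,:3].T@(np.array(p)-E[:3,3]); return np.array([c["cx"]-c["fx"]*q[0]/q[2], c["cy"]+c["fy"]*q[1]/q[2]])
def big(m,box):
    x0,y0,x1,y1=box; k=np.zeros_like(m); k[y0:y1,x0:x1]=m[y0:y1,x0:x1]
    cs,_=cv2.findContours(k,cv2.RETR_EXTERNAL,cv2.CHAIN_APPROX_NONE); return max(cs,key=cv2.contourArea)
E
python3 - <<'E'
from h import *
c=shot(); im=c["pixels"]; hsv=cv2.cvtColor(im,cv2.COLOR_BGR2HSV)
H,S,V=cv2.split(hsv)
dark=((V<110)*255).astype('u1'); cork=((S>90)&(V>110)*255).astype('u1')
cork=(((S>90)&(V>110))*255).astype('u1'); obj=(((V<150)|(S>70))*255).astype('u1')
def rep(n,m,box,z):
    k=big(m,box); (u,v),(w,h),a=cv2.minAreaRect(k); 
    M=cv2.moments(k); cu,cv_=M['m10']/M['m00'],M['m01']/M['m00']
    bp=[np.round(onz(c,*p,z)[:2],3).tolist() for p in cv2.boxPoints(((u,v),(w,h),a))]
    print(n,"rect",[round(t,1) for t in (u,v,w,h,a)],"cent",round(cu,1),round(cv_,1),"xyz",onz(c,cu,cv_,z).round(4),"rectc",onz(c,u,v,z).round(4)[:2],bp if n in("rest","brush","tray") else "")
rep("tin",obj,(425,178,470,222),.04); rep("cap",obj,(270,185,300,212),.01); rep("tape",dark,(200,185,240,220),.012)
rep("brush",obj,(420,243,502,266),.009); rep("collar",cork,(285,238,332,285),.005); rep("nest",cork,(234,245,259,270),.005)
rep("tray",obj,(355,230,403,278),.006); rep("traycork",cork,(355,230,403,278),.005); rep("rest",obj,(132,225,198,262),.01)
boxes=[(425,178,475,228),(262,180,312,230),(196,178,246,228),(284,236,334,286),(224,236,274,286),(353,234,403,284)]
T=[cv2.resize(im[b[1]:b[3],b[0]:b[2]],(250,250),interpolation=cv2.INTER_NEAREST) for b in boxes]
r=np.hstack([cv2.resize(im[222:266,130:205],(375,220),interpolation=0),cv2.resize(im[235:279,420:495],(375,220),interpolation=0)])
p=np.vstack([np.hstack(T[:3]),np.hstack(T[3:])]); 
p=p[:, :]; cv2.imwrite("pics/crops.png",cv2.resize(np.vstack([p,r]),(600,576)))
E
```

```text
tin rect [443.1, 201.8, 27.3, 39.7, 55.0] cent 443.3 201.5 xyz [ 0.5893 -0.3351  0.04  ] rectc [ 0.5886 -0.3344] 
cap rect [283.0, 199.0, 8.0, 8.0, 90.0] cent 283.0 199.0 xyz [0.601  0.0682 0.01  ] rectc [0.601  0.0682] 
tape rect [218.5, 202.0, 22.0, 21.0, 90.0] cent 218.4 201.7 xyz [0.5925 0.2323 0.012 ] rectc [0.5918 0.2321] 
brush rect [446.0, 253.3, 40.3, 7.4, 3.5] cent 445.5 253.2 xyz [ 0.4628 -0.3436  0.009 ] rectc [ 0.4625 -0.3449] [[0.456, -0.293], [0.475, -0.295], [0.469, -0.397], [0.45, -0.395]]
collar rect [308.5, 262.5, 27.0, 27.0, 0.0] cent 308.7 262.9 xyz [0.4373 0.002  0.005 ] rectc [0.4384 0.0024] 
nest rect [246.5, 256.0, 14.0, 15.0, 90.0] cent 246.3 256.2 xyz [0.4537 0.159  0.005 ] rectc [0.4543 0.1586] 
tray rect [377.8, 255.5, 33.1, 33.1, 78.7] cent 377.8 255.6 xyz [ 0.4565 -0.1726  0.006 ] rectc [ 0.4566 -0.1726] [[0.49, -0.124], [0.507, -0.207], [0.424, -0.221], [0.407, -0.139]]
traycork rect [377.5, 255.5, 23.0, 23.0, 90.0] cent 377.8 255.3 xyz [ 0.4573 -0.1727  0.005 ] rectc [ 0.4569 -0.1719] 
rest rect [164.7, 242.2, 19.6, 51.9, 79.0] cent 164.9 243.0 xyz [0.4859 0.3636 0.01  ] rectc [0.4879 0.364 ] [[0.5, 0.433], [0.526, 0.306], [0.476, 0.295], [0.451, 0.421]]
```

View pics/crops.png

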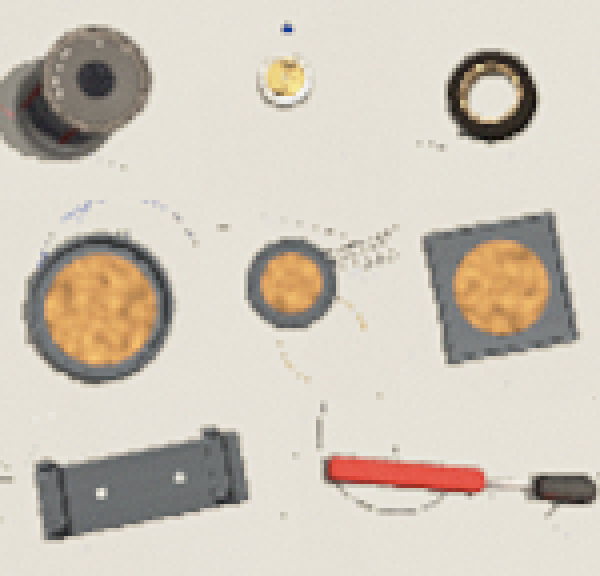

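The crops show lid circle centre ≈(449.5,198), ring of the cap ≈(283.3,200), tape ≈(218.7,201.8), rest screw holes (155.2,245) and (174.8,241.5), brush's left end ≈(426.5,252.5). I'll refine these now.

```bash
cat >> h.py <<'E'
def plan(tx,ty,tipz,yaw=None):
    """tool-axis offsets to TCP target (tip height tipz), at the current yaw, and yaw change as tool rz"""
    o=ctrl.get_obs(); p=np.array(o["ee_pos"]); r=o["eef_rot"]; y=r[2]
    if yaw is not None: print("tool rz",round(float(y-yaw),3)); y=yaw
    R=cv2.Rodrigues(np.array([0,0,y]))[0]@np.diag([1,-1,-1.])
    print("t",round(o["time_s"],1),"dxyz(tool, after turn)",(R.T@(np.array([tx,ty,tipz+ctrl.tip_extent])-p)).round(4),"rot",np.round(r,3))
E
python3 - <<'E'
from h import *
c=shot(); im=c["pixels"]; H,S,V=cv2.split(cv2.cvtColor(im,cv2.COLOR_BGR2HSV))
# tin lid: hough on crop x6
x0,y0=422,175; g=cv2.resize(cv2.cvtColor(im[y0:228,x0:475],cv2.COLOR_BGR2GRAY),None,fx=6,fy=6,interpolation=cv2.INTER_CUBIC)
ci=cv2.HoughCircles(g,cv2.HOUGH_GRADIENT,1,30,param1=100,param2=25,minRadius=72,maxRadius=92)
for q in ci[0][:3]:
    u,v=x0+(q[0]+.5)/6-.5,y0+(q[1]+.5)/6-.5; print("tin",u,v,q[2]/6,onz(c,u,v,.079))
m=(((S>120)&((H<8)|(H>172)))*255).astype('u1'); k=big(m,(415,240,500,270)); print("red",cv2.minAreaRect(k)); r1=k.reshape(-1,2)
m=((V<130)*255).astype('u1'); k=big(m,(470,240,505,275)); print("dark",cv2.minAreaRect(k)); d1=k.reshape(-1,2)
pts=np.vstack([r1,d1]); a=r1[r1[:,0]<=r1[:,0].min()+1].mean(0); b=d1[d1[:,0]>=d1[:,0].max()-1].mean(0); print(a,b)
A=onz(c,*a,.009);B=onz(c,*b,.009);print("brush",A,B,(A+B)/2,np.linalg.norm(A-B),"yaw",np.arctan2(-(A-B)[0],(A-B)[1]))
(u,v),(w,h),t=cv2.minAreaRect(pts); print("rectc",onz(c,u,v,.009),w,h,t)
A=onz(c,155.1,244.9,.004);B=onz(c,174.6,241.4,.004);print("rest",(A+B)/2,"yaw",np.arctan2(-(A-B)[0],(A-B)[1]))
print("cap",onz(c,283.1,199.7,.012))
for n,p in dict(cup=(203,292),syr=(390,293)).items(): print(n,onz(c,*p,.02))
plan(*((0,0,0)))
E
```

```text
Traceback (most recent call last):
TypeError: 'NoneType' object is not subscriptable
```

```bash
python3 - <<'E'
from h import *
c=shot(); im=c["pixels"]; H,S,V=cv2.split(cv2.cvtColor(im,cv2.COLOR_BGR2HSV))
x0,y0=422,175; g=cv2.resize(cv2.cvtColor(im[y0:228,x0:475],cv2.COLOR_BGR2GRAY),None,fx=6,fy=6,interpolation=cv2.INTER_CUBIC)
ci=cv2.HoughCircles(cv2.GaussianBlur(g,(0,0),3),cv2.HOUGH_GRADIENT,1,30,param1=50,param2=10,minRadius=72,maxRadius=95)
for q in ([] if ci is None else ci[0][:3]):
    u,v=x0+(q[0]+.5)/6-.5,y0+(q[1]+.5)/6-.5; print("tin",u,v,q[2]/6,onz(c,u,v,.079))
print("tin by eye",onz(c,449.3,197.6,.079))
m=(((S>120)&((H<8)|(H>172)))*255).astype('u1'); k=big(m,(415,240,500,270)); r1=k.reshape(-1,2)
m=((V<130)*255).astype('u1'); k=big(m,(470,240,505,275)); d1=k.reshape(-1,2)
pts=np.vstack([r1,d1]); a=r1[r1[:,0]<=r1[:,0].min()+1].mean(0); b=d1[d1[:,0]>=d1[:,0].max()-1].mean(0); print(a,b)
A=onz(c,*a,.009);B=onz(c,*b,.009);print("brush",(A+B)/2,np.linalg.norm(A-B),"yaw",np.arctan2(-(A-B)[0],(A-B)[1]))
(u,v),(w,h),t=cv2.minAreaRect(pts); print("rectc",onz(c,u,v,.009),w,h,t)
A=onz(c,155.1,244.9,.004);B=onz(c,174.6,241.4,.004);print("rest",(A+B)/2,"yaw",np.arctan2(-(A-B)[0],(A-B)[1]))
print("cap",onz(c,283.1,199.7,.012))
for n,p in dict(cup=(203,292),syr=(390,293)).items(): print(n,onz(c,*p,.02))
plan(.46,-.379,.06,1.50)
E
```

```text
tin 448.5 197.5 13.383334 [ 0.58984742 -0.33789824  0.079     ]
tin 441.5 204.16667 13.033333 [ 0.57308568 -0.3201439   0.079     ]
tin 435.5 204.83333 12.7 [ 0.57134493 -0.30544205  0.079     ]
tin by eye [ 0.5896077  -0.33984577  0.079     ]
[427.28571429 251.85714286] [492.66666667 257.5       ]
brush [ 0.45920194 -0.38025867  0.009     ] 0.16586191215688006 yaw -0.08301931186001354
rectc [ 0.45884008 -0.38023416  0.009     ] 66.50988006591797 6.623657703399658 4.610649108886719
rest [0.48639815 0.36518576 0.004     ] yaw 0.18624344880342725
cap [0.59871301 0.06783401 0.012     ]
cup [0.36247803 0.2617061  0.02      ]
syr [ 0.36131885 -0.19920403  0.02      ]
tool rz -1.131
t 0.2 dxyz(tool, after turn) [0.1521 0.2516 0.1452] rot [-3.141 -0.     0.369]
```

The rows are not in the units I measure in: shifts go in shares of 50 mm and turns go in shares of 180 degrees. I convert before sending: -0.14 rad is -0.0446.

Request:
{"method": "shift_gripper", "body": {"plan": {"motion":[[0, 0, 0, 0, 0, -0.0446], [0, 0, 0, 0, 0, -0.0446], [0, 0, 0, 0, 0, -0.0446], [0, 0, 0, 0, 0, -0.0446], [0, 0, 0, 0, 0, -0.0446], [0, 0, 0, 0, 0, -0.0446], [0, 0, 0, 0, 0, -0.0446], [0, 0, 0, 0, 0, -0.0446], [0, 0, 0, 0, 0, 0]]}, "jaw": 0.06, "grip_force": 20}}

```text
time_s: 1.15
ee_pos: [0.1983, -0.513, 0.2273]
eef_rot: [-3.142, -0.0, 1.491]
force: [-0.1, 0.4, 0.7]
grip_width: 0.0603
grip_force: 0.0
```

```bash
python3 -c "
from h import *
plan(.459,-.380,.06)"
```

```text
t 1.1 dxyz(tool, after turn) [0.1533 0.2493 0.1453] rot [-3.142 -0.     1.491]
```

Converted, 0.045 m is 0.9, 0.04 m is 0.8.

Request:
{"method": "shift_gripper", "body": {"plan": {"motion":[[0.52, 0.8, 0, 0, 0, 0], [0.52, 0.8, 0, 0, 0, 0], [0.52, 0.8, 0, 0, 0, 0], [0.52, 0.8, 0.2, 0, 0, 0], [0.52, 0.8, 0.6, 0, 0, 0], [0.46, 0.8, 0.4, 0, 0, 0], [0, 0.18, 0.9, 0, 0, 0], [0, 0, 0.8, 0, 0, 0], [0, 0, 0, 0, 0, 0], [0, 0, 0, 0, 0, 0]]}}}

```text
time_s: 2.15
ee_pos: [0.454, -0.3839, 0.0869]
eef_rot: [-3.141, -0.0, 1.486]
force: [-0.3, -0.1, 1.3]
grip_width: 0.0601
grip_force: 0.0
```

```bash
python3 -c "
from h import *
plan(.459,-.380,.004)
cv2.imwrite('pics/b1.png',shot()['pixels'][140:320,340:580])"
```

```text
t 2.1 dxyz(tool, after turn) [0.0043 0.0046 0.0609] rot [-3.141 -0.     1.486]
```

View pics/b1.png

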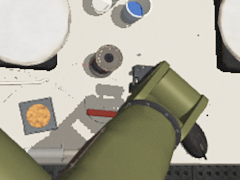

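The arm hides the brush (only its red left end shows at crop (100,112)), but the numbers are consistent, so I'll descend and close.

Converted, 0.03 m is 0.6, 0.025 m is 0.5.

Request:
{"method": "shift_gripper", "body": {"plan": {"motion":[[0.08, 0.1, 0, 0, 0, 0], [0, 0, 0.6, 0, 0, 0], [0, 0, 0.5, 0, 0, 0], [0, 0, 0.12, 0, 0, 0], [0, 0, 0, 0, 0, 0], [0, 0, 0, 0, 0, 0]]}}}

```text
time_s: 2.8
ee_pos: [0.46, -0.3806, 0.0268]
eef_rot: [3.14, 0.002, 1.488]
force: [0.2, -0.1, 0.1]
grip_width: 0.0601
grip_force: 0.0
```

Request:
{"method": "shift_gripper", "body": {"plan": {"motion":[[0, 0, 0, 0, 0, 0], [0, 0, 0, 0, 0, 0], [0, 0, 0, 0, 0, 0], [0, 0, 0, 0, 0, 0], [0, 0, 0, 0, 0, 0], [0, 0, 0, 0, 0, 0]]}, "jaw": 0.0, "grip_force": 20}}

```text
time_s: 3.4
ee_pos: [0.4593, -0.38, 0.025]
eef_rot: [3.142, -0.0, 1.489]
force: [-0.1, 1.0, 0.7]
grip_width: 0.0178
grip_force: 20.0
```

Converted, -0.03 m is -0.6, -0.02 m is -0.4.

Request:
{"method": "shift_gripper", "body": {"plan": {"motion":[[0, 0, -0.6, 0, 0, 0], [0, 0, -0.6, 0, 0, 0], [0, 0, -0.4, 0, 0, 0], [0, 0, 0, 0, 0, 0], [0, 0, 0, 0, 0, 0]]}}}

```text
time_s: 3.9
ee_pos: [0.4591, -0.3799, 0.1043]
eef_rot: [-3.141, -0.0, 1.489]
force: [-0.6, 1.1, -0.6]
grip_width: 0.0174
grip_force: 20.0
```

```bash
python3 -c "
from h import *
plan(.4864,.3652,.084,1.757)"
```

```text
tool rz -0.268
t 3.9 dxyz(tool, after turn) [ 0.7271  0.1647 -0.0017] rot [-3.141 -0.     1.489]
```

Converted, 0.045 m is 0.9, 0.01 m is 0.2, -0.134 rad is -0.0427.

Request:
{"method": "shift_gripper", "body": {"plan": {"motion":[[0, 0, 0, 0, 0, -0.0427], [0, 0, 0, 0, 0, -0.0427], [0.9, 0.2, 0, 0, 0, 0], [0.9, 0.2, 0, 0, 0, 0], [0.9, 0.2, 0, 0, 0, 0], [0.9, 0.2, 0, 0, 0, 0], [0.9, 0.2, 0, 0, 0, 0], [0.9, 0.2, 0, 0, 0, 0], [0.9, 0.2, 0, 0, 0, 0], [0.9, 0.2, 0, 0, 0, 0]]}}}

```text
time_s: 4.9
ee_pos: [0.4704, -0.0096, 0.1036]
eef_rot: [-3.14, -0.001, 1.757]
force: [0.4, 0.5, -0.2]
grip_width: 0.0178
grip_force: 20.0
```

Request:
{"method": "shift_gripper", "body": {"plan": {"motion":[[0.9, 0.2, 0, 0, 0, 0], [0.9, 0.2, 0, 0, 0, 0], [0.9, 0.2, 0, 0, 0, 0], [0.9, 0.2, 0, 0, 0, 0], [0.9, 0.2, 0, 0, 0, 0], [0.9, 0.2, 0, 0, 0, 0], [0.9, 0.2, 0, 0, 0, 0], [0.9, 0.2, 0, 0, 0, 0], [0, 0, 0, 0, 0, 0], [0, 0, 0, 0, 0, 0]]}}}

```text
time_s: 5.9
ee_pos: [0.4825, 0.3572, 0.1029]
eef_rot: [-3.139, 0.001, 1.758]
force: [-0.4, -0.1, -0.5]
grip_width: 0.0176
grip_force: 20.0
```

```bash
python3 -c "
from h import *
plan(.4864,.3652,.019,1.757)
c=shot();cv2.imwrite('pics/b2.png',c['pixels'][140:340,60:320])
c=shot('scene');cv2.imwrite('pics/b2s.png',cv2.resize(c['pixels'][220:420,60:320],None,fx=2.5,fy=2.5))"
```

```text
tool rz 0.001
t 5.9 dxyz(tool, after turn) [0.0071 0.0053 0.0619] rot [-3.139e+00  1.000e-03  1.758e+00]
```

View pics/b2s.png

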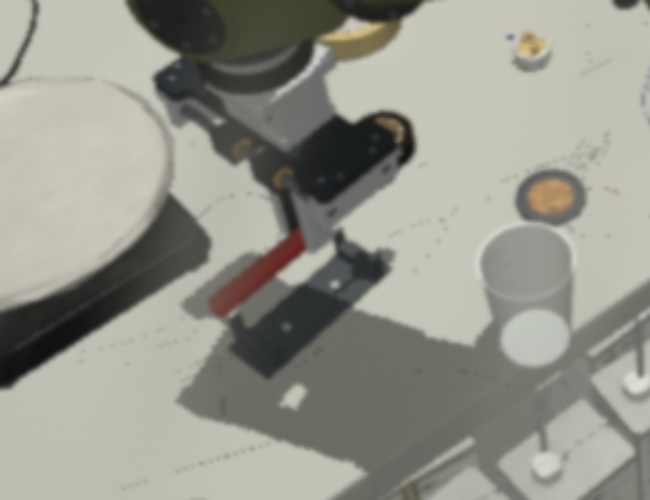

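The scene shows the brush held level above the rest, at crop (220–310, 240–305), parallel to the strip. I'll lower it.

Converted, 0.03 m is 0.6, 0.02 m is 0.4.

Request:
{"method": "shift_gripper", "body": {"plan": {"motion":[[0.14, 0.1, 0, 0, 0, 0], [0, 0, 0, 0, 0, 0], [0, 0, 0.6, 0, 0, 0], [0, 0, 0.4, 0, 0, 0], [0, 0, 0.1, 0, 0, 0], [0, 0, 0.06, 0, 0, 0], [0, 0, 0, 0, 0, 0], [0, 0, 0, 0, 0, 0]]}}}

```text
time_s: 6.8
ee_pos: [0.4875, 0.3652, 0.048]
eef_rot: [3.14, -0.001, 1.757]
force: [-0.4, 0.2, -0.9]
grip_width: 0.0178
grip_force: 20.0
```

```bash
python3 -c "
from h import *
plan(.4864,.3652,.019,1.757)"
```

```text
tool rz -0.0
t 6.8 dxyz(tool, after turn) [ 0.0002 -0.0011  0.007 ] rot [ 3.140e+00 -1.000e-03  1.757e+00]
```

Converted, 0.003 m is 0.06, 0.001 m is 0.02.

Request:
{"method": "shift_gripper", "body": {"plan": {"motion":[[0, 0, 0.06, 0, 0, 0], [0, 0, 0.06, 0, 0, 0], [0, 0, 0.02, 0, 0, 0], [0, 0, 0, 0, 0, 0], [0, 0, 0, 0, 0, 0]]}}}

```text
time_s: 7.3
ee_pos: [0.4872, 0.3651, 0.0409]
eef_rot: [3.141, -0.0, 1.757]
force: [-3.1, -2.7, 9.9]
grip_width: 0.0179
grip_force: 20.0
```

Request:
{"method": "shift_gripper", "body": {"plan": {"motion":[[0, 0, 0, 0, 0, 0], [0, 0, 0, 0, 0, 0], [0, 0, 0, 0, 0, 0], [0, 0, 0, 0, 0, 0]]}, "jaw": 0.045}}

```text
time_s: 7.7
ee_pos: [0.4869, 0.3649, 0.0398]
eef_rot: [-3.141, 0.0, 1.757]
force: [-0.0, 0.7, -0.1]
grip_width: 0.044
grip_force: 0.0
```

Request:
{"method": "shift_gripper", "body": {"plan": {"motion":[[0, 0, -0.4, 0, 0, 0], [0, 0, -0.6, 0, 0, 0], [0, 0, -0.4, 0, 0, 0], [0, 0, 0, 0, 0, 0], [0, 0, 0, 0, 0, 0]]}, "jaw": 0.08}}

```text
time_s: 8.2
ee_pos: [0.4869, 0.3649, 0.1094]
eef_rot: [-3.141, 0.0, 1.757]
force: [-0.6, -0.2, -0.8]
grip_width: 0.0791
grip_force: 0.0
```

```bash
python3 -c "
from h import *
plan(.592,.2318,.07,1.757)"
```

```text
tool rz -0.0
t 8.2 dxyz(tool, after turn) [-0.1503  0.0787  0.0174] rot [-3.141  0.     1.757]
```

Converted, -0.04 m is -0.8, 0.005 m is 0.1.

Request:
{"method": "shift_gripper", "body": {"plan": {"motion":[[-0.8, 0.4, 0, 0, 0, 0], [-0.8, 0.4, 0, 0, 0, 0], [-0.8, 0.4, 0, 0, 0, 0], [-0.6, 0.38, 0.2, 0, 0, 0], [0, 0, 0.1, 0, 0, 0], [0, 0, 0, 0, 0, 0], [0, 0, 0, 0, 0, 0]]}}}

```text
time_s: 8.9
ee_pos: [0.5915, 0.2329, 0.0941]
eef_rot: [-3.14, 0.0, 1.758]
force: [-0.3, 0.4, 0.6]
grip_width: 0.0802
grip_force: 0.0
```

```bash
python3 -c "
from h import *
plan(.592,.2318,.005)
c=shot();cv2.imwrite('pics/t.png',cv2.resize(c['pixels'][140:310,100:320],None,fx=3,fy=3))"
```

```text
t 8.9 dxyz(tool, after turn) [-0.0011  0.0003  0.0671] rot [-3.14   0.     1.758]
```

View pics/t.png

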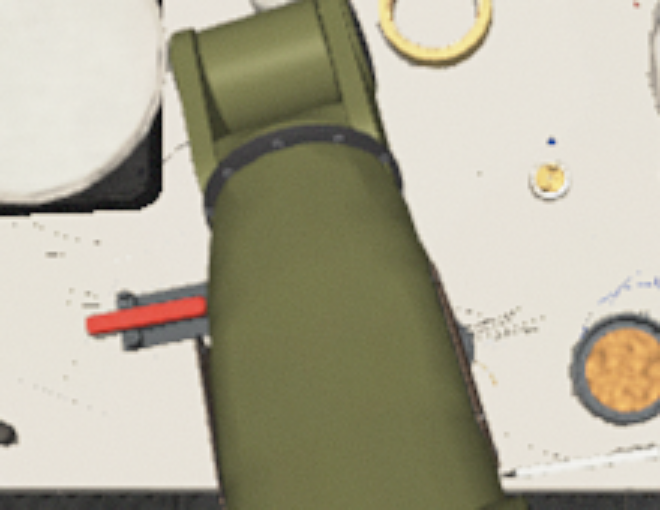

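The brush's red end lies in the left fork, crop (90–205, 310). The arm is over the tape. I'll descend and grip.

Converted, 0.03 m is 0.6, 0.006 m is 0.12.

Request:
{"method": "shift_gripper", "body": {"plan": {"motion":[[-0.02, 0, 0.6, 0, 0, 0], [0, 0, 0.6, 0, 0, 0], [0, 0, 0.12, 0, 0, 0], [0, 0, 0, 0, 0, 0], [0, 0, 0, 0, 0, 0]]}}}

```text
time_s: 9.45
ee_pos: [0.5931, 0.2318, 0.0306]
eef_rot: [3.14, -0.0, 1.757]
force: [0.1, 0.6, 0.8]
grip_width: 0.0798
grip_force: 0.0
```

Request:
{"method": "shift_gripper", "body": {"plan": {"motion":[[0, 0, 0, 0, 0, 0], [0, 0, 0, 0, 0, 0], [0, 0, 0, 0, 0, 0], [0, 0, 0, 0, 0, 0]]}, "jaw": 0.0, "grip_force": 20}}

```text
time_s: 9.85
ee_pos: [0.5928, 0.2312, 0.0295]
eef_rot: [3.141, -0.0, 1.757]
force: [-1.0, 0.2, 2.9]
grip_width: 0.0552
grip_force: 20.0
```

Request:
{"method": "shift_gripper", "body": {"plan": {"motion":[[0, 0, -0.4, 0, 0, 0], [0, 0, -0.6, 0, 0, 0], [0, 0, -0.6, 0, 0, 0], [0, 0, 0, 0, 0, 0], [0, 0, 0, 0, 0, 0]]}}}

```text
time_s: 10.35
ee_pos: [0.5926, 0.2312, 0.1091]
eef_rot: [3.141, -0.0, 1.757]
force: [-0.5, 0.3, -1.9]
grip_width: 0.0551
grip_force: 20.0
```

```bash
python3 -c "
from h import *
plan(.457,-.1725,.08)"
```

```text
t 10.3 dxyz(tool, after turn) [-0.3716 -0.2079  0.0071] rot [ 3.141 -0.     1.757]
```

Converted, -0.041 m is -0.82, -0.023 m is -0.46.

Request:
{"method": "shift_gripper", "body": {"plan": {"motion":[[-0.82, -0.46, 0, 0, 0, 0], [-0.82, -0.46, 0, 0, 0, 0], [-0.82, -0.46, 0, 0, 0, 0], [-0.82, -0.46, 0, 0, 0, 0], [-0.82, -0.46, 0, 0, 0, 0], [-0.82, -0.46, 0, 0, 0, 0], [-0.82, -0.46, 0, 0, 0, 0], [-0.82, -0.46, 0, 0, 0, 0], [-0.82, -0.46, 0, 0, 0, 0], [0, 0, 0, 0, 0, 0]]}}}

```text
time_s: 11.35
ee_pos: [0.4553, -0.1735, 0.1078]
eef_rot: [-3.14, -0.001, 1.752]
force: [-1.0, 0.6, -0.0]
grip_width: 0.0553
grip_force: 20.0
```

Request:
{"method": "shift_gripper", "body": {"plan": {"motion":[[0, 0, 0.4, 0, 0, 0], [0, 0, 0, 0, 0, 0], [0, 0, 0, 0, 0, 0]]}}}

```text
time_s: 11.65
ee_pos: [0.4571, -0.1691, 0.0884]
eef_rot: [-3.14, -0.001, 1.757]
force: [-0.4, -0.0, -0.5]
grip_width: 0.0551
grip_force: 20.0
```

```bash
python3 -c "
from h import *
plan(.457,-.1725,.011)"
```

```text
t 11.7 dxyz(tool, after turn) [-0.0033 -0.0007  0.0554] rot [-3.140e+00 -1.000e-03  1.757e+00]
```

Converted, 0.02 m is 0.4, 0.009 m is 0.18.

Request:
{"method": "shift_gripper", "body": {"plan": {"motion":[[-0.06, -0.02, 0.4, 0, 0, 0], [0, 0, 0.4, 0, 0, 0], [0, 0, 0.18, 0, 0, 0], [0, 0, 0.08, 0, 0, 0], [0, 0, 0.04, 0, 0, 0], [0, 0, 0.02, 0, 0, 0], [0, 0, 0, 0, 0, 0], [0, 0, 0, 0, 0, 0]]}}}

```text
time_s: 12.45
ee_pos: [0.4572, -0.173, 0.0334]
eef_rot: [3.141, 0.0, 1.757]
force: [-0.4, 0.4, 2.2]
grip_width: 0.0557
grip_force: 20.0
```

Request:
{"method": "shift_gripper", "body": {"plan": {"motion":[[0, 0, 0, 0, 0, 0], [0, 0, 0, 0, 0, 0], [0, 0, 0, 0, 0, 0], [0, 0, 0, 0, 0, 0]]}, "jaw": 0.075}}

```text
time_s: 12.85
ee_pos: [0.457, -0.1729, 0.033]
eef_rot: [3.142, 0.0, 1.757]
force: [-0.3, -0.3, 0.4]
grip_width: 0.0751
grip_force: 0.0
```

Request:
{"method": "shift_gripper", "body": {"plan": {"motion":[[0, 0, -0.8, 0, 0, 0], [0, 0, -0.8, 0, 0, 0], [0, 0, -0.8, 0, 0, 0], [0, 0, -0.6, 0, 0, 0], [0, 0, 0, 0, 0, 0], [0, 0, 0, 0, 0, 0]]}, "jaw": 0.094}}

```text
time_s: 13.45
ee_pos: [0.4569, -0.1728, 0.1829]
eef_rot: [3.141, 0.0, 1.757]
force: [0.3, -0.4, 0.1]
grip_width: 0.094
grip_force: 0.0
```

```bash
python3 -c "
from h import *
plan(.5897,-.3389,.10,1.489)"
```

```text
tool rz 0.268
t 13.4 dxyz(tool, after turn) [-0.1546  0.1459  0.0609] rot [3.141 0.    1.757]
```

Converted, -0.031 m is -0.62, 0.029 m is 0.58, 0.134 rad is 0.0427.

Request:
{"method": "shift_gripper", "body": {"plan": {"motion":[[0, 0, 0, 0, 0, 0.0427], [0, 0, 0, 0, 0, 0.0427], [-0.62, 0.58, 0, 0, 0, 0], [-0.62, 0.58, 0, 0, 0, 0], [-0.62, 0.58, 0, 0, 0, 0], [-0.62, 0.58, 0, 0, 0, 0], [-0.62, 0.6, 0, 0, 0, 0], [0, 0, 0, 0, 0, 0], [0, 0, 0.6, 0, 0, 0], [0, 0, 0, 0, 0, 0]]}}}

```text
time_s: 14.45
ee_pos: [0.5879, -0.338, 0.1473]
eef_rot: [-3.134, -0.004, 1.489]
force: [-0.4, -0.2, -1.7]
grip_width: 0.0943
grip_force: 0.0
```

```bash
python3 -c "
from h import *
plan(.5897,-.3389,.036)
c=shot('scene');a=c['pixels'][80:300,300:520];d=shot()['pixels'][150:310,320:500];cv2.imwrite('pics/n.png',np.hstack([cv2.resize(a,(400,400)),cv2.resize(d,(400,400))]))
print(proj(c,(.5897,-.3389,.079))-[300,80])"
```

```text
t 14.4 dxyz(tool, after turn) [-0.0007  0.0018  0.0893] rot [-3.134 -0.004  1.489]
[104.66166238  67.28856242]
```

View pics/n.png

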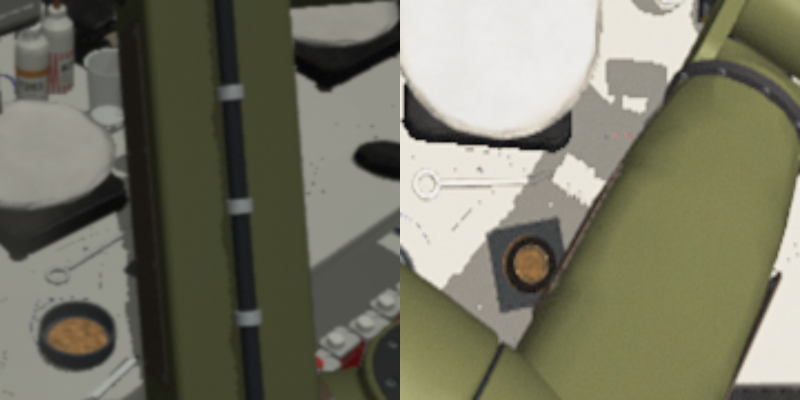

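The tape sits well within the tray, crop right panel (530,262). The tin is hidden by the arm, but its predicted scene position (404.7,147.3) matches the lid in the first scene picture. I'll go down and grip it.

Converted, 0.03 m is 0.6, 0.02 m is 0.4.

Request:
{"method": "shift_gripper", "body": {"plan": {"motion":[[0, 0.02, 0.4, 0, 0, 0], [0, 0, 0.6, 0, 0, 0], [0, 0, 0.6, 0, 0, 0], [0, 0, 0.18, 0, 0, 0], [0, 0, 0, 0, 0, 0], [0, 0, 0, 0, 0, 0]]}}}

```text
time_s: 15.15
ee_pos: [0.5915, -0.3398, 0.0661]
eef_rot: [3.139, 0.001, 1.489]
force: [0.3, 0.1, 0.2]
grip_width: 0.0942
grip_force: 0.0
```

Request:
{"method": "shift_gripper", "body": {"plan": {"motion":[[0, 0, 0, 0, 0, 0], [0, 0, 0, 0, 0, 0], [0, 0, 0, 0, 0, 0], [0, 0, 0, 0, 0, 0]]}, "jaw": 0.0, "grip_force": 25}}

```text
time_s: 15.55
ee_pos: [0.5908, -0.3395, 0.0643]
eef_rot: [3.141, 0.0, 1.489]
force: [-1.1, 0.4, 4.6]
grip_width: 0.0656
grip_force: 25.4
```

Request:
{"method": "shift_gripper", "body": {"plan": {"motion":[[0, 0, -0.4, 0, 0, 0], [0, 0, -0.6, 0, 0, 0], [0, 0, -0.6, 0, 0, 0], [0, 0, 0, 0, 0, 0], [0, 0, 0, 0, 0, 0]]}}}

```text
time_s: 16.05
ee_pos: [0.5907, -0.3394, 0.1438]
eef_rot: [3.141, 0.0, 1.489]
force: [-0.1, -0.0, -1.9]
grip_width: 0.0658
grip_force: 24.9
```

```bash
python3 -c "
from h import *
plan(.4378,.0022,.12)"
```

```text
t 16.1 dxyz(tool, after turn) [ 0.3279 -0.1804  0.0018] rot [3.141 0.    1.489]
```

Converted, -0.045 m is -0.9, 0.042 m is 0.84.

Request:
{"method": "shift_gripper", "body": {"plan": {"motion":[[0, -0.9, 0, 0, 0, 0], [0, -0.9, 0, 0, 0, 0], [0.4, -0.8, 0, 0, 0, 0], [0.8, -0.4, 0, 0, 0, 0], [0.9, -0.2, 0, 0, 0, 0], [0.9, -0.2, 0, 0, 0, 0], [0.9, -0.2, 0, 0, 0, 0], [0.9, 0, 0, 0, 0, 0], [0.9, 0, 0, 0, 0, 0], [0.84, 0, 0, 0, 0, 0]]}}}

```text
time_s: 17.05
ee_pos: [0.4372, 0.0032, 0.1428]
eef_rot: [-3.14, -0.0, 1.489]
force: [1.9, -0.7, -1.1]
grip_width: 0.0658
grip_force: 24.9
```

Request:
{"method": "shift_gripper", "body": {"plan": {"motion":[[0, 0, 0, 0, 0, 0], [0, 0, 0.6, 0, 0, 0], [0, 0, 0, 0, 0, 0], [0, 0, 0, 0, 0, 0]]}}}

```text
time_s: 17.45
ee_pos: [0.4376, 0.0009, 0.1135]
eef_rot: [-3.139, 0.0, 1.488]
force: [-0.2, -0.1, -1.2]
grip_width: 0.0657
grip_force: 24.9
```

```bash
python3 -c "
from h import *
plan(.4378,.0022,.0463)"
```

```text
t 17.4 dxyz(tool, after turn) [0.0014 0.0001 0.0452] rot [-3.139  0.     1.488]
```

Converted, 0.015 m is 0.3, 0.009 m is 0.18.

Request:
{"method": "shift_gripper", "body": {"plan": {"motion":[[0.02, 0, 0.3, 0, 0, 0], [0, 0, 0.3, 0, 0, 0], [0, 0, 0.18, 0, 0, 0], [0, 0, 0.06, 0, 0, 0], [0, 0, 0.02, 0, 0, 0], [0, 0, 0, 0, 0, 0], [0, 0, 0, 0, 0, 0], [0, 0, 0, 0, 0, 0]]}}}

```text
time_s: 18.25
ee_pos: [0.4384, 0.0022, 0.0714]
eef_rot: [3.141, -0.0, 1.489]
force: [0.2, 0.4, -2.0]
grip_width: 0.0658
grip_force: 24.9
```

```bash
python3 -c "
from h import *
plan(.4378,.0022,.0463)
c=shot('scene');cv2.imwrite('pics/col.png',cv2.resize(c['pixels'][180:330,240:440],None,fx=3,fy=3))"
```

```text
t 18.2 dxyz(tool, after turn) [-0.0001 -0.0006  0.0031] rot [ 3.141 -0.     1.489]
```

View pics/col.png

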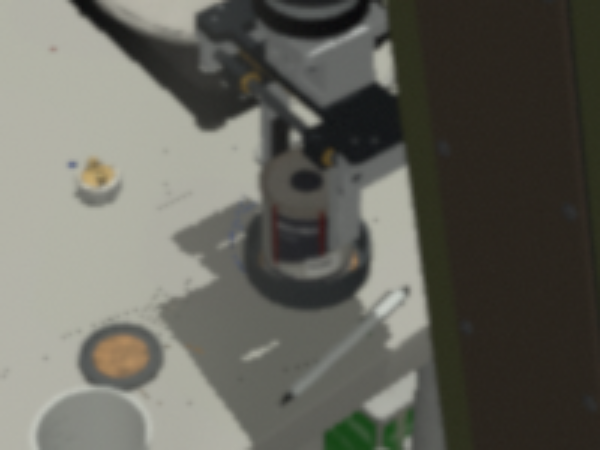

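The tin hangs inside the collar with its edges clear, crop (305,235). I'll lower the last 3 mm and release.

Converted, 0.002 m is 0.04, 0.001 m is 0.02.

Request:
{"method": "shift_gripper", "body": {"plan": {"motion":[[0, 0, 0.04, 0, 0, 0], [0, 0, 0.02, 0, 0, 0], [0, 0, 0.02, 0, 0, 0], [0, 0, 0, 0, 0, 0], [0, 0, 0, 0, 0, 0]]}}}

```text
time_s: 18.8
ee_pos: [0.4384, 0.0023, 0.0681]
eef_rot: [3.141, -0.0, 1.489]
force: [-8.0, 0.5, 22.4]
grip_width: 0.0657
grip_force: 25.1
```

Request:
{"method": "shift_gripper", "body": {"plan": {"motion":[[0, 0, 0, 0, 0, 0], [0, 0, 0, 0, 0, 0], [0, 0, 0, 0, 0, 0], [0, 0, 0, 0, 0, 0]]}, "jaw": 0.085}}

```text
time_s: 19.2
ee_pos: [0.4382, 0.0022, 0.0668]
eef_rot: [-3.141, 0.0, 1.489]
force: [-1.4, -0.0, -0.4]
grip_width: 0.0848
grip_force: 0.0
```

Request:
{"method": "shift_gripper", "body": {"plan": {"motion":[[0, 0, -0.8, 0, 0, 0], [0, 0, -0.8, 0, 0, 0], [0, 0, -0.8, 0, 0, 0], [0, 0, 0, 0, 0, 0], [0, 0, 0, 0, 0, 0]]}, "jaw": 0.06}}

```text
time_s: 19.7
ee_pos: [0.4383, 0.0022, 0.187]
eef_rot: [3.141, -0.0, 1.489]
force: [0.4, 0.5, -0.4]
grip_width: 0.0599
grip_force: 0.0
```

```bash
python3 -c "
from h import *
plan(.5995,.068,.07)"
```

```text
t 19.7 dxyz(tool, after turn) [0.0787 0.1553 0.095 ] rot [ 3.141 -0.     1.489]
```

Converted, 0.04 m is 0.8, 0.039 m is 0.78.

Request:
{"method": "shift_gripper", "body": {"plan": {"motion":[[0.4, 0.78, 0, 0, 0, 0], [0.4, 0.78, 0, 0, 0, 0], [0.4, 0.78, 0, 0, 0, 0], [0.38, 0.76, 0, 0, 0, 0], [0, 0, 0.8, 0, 0, 0], [0, 0, 0.8, 0, 0, 0], [0, 0, 0.4, 0, 0, 0], [0, 0, 0, 0, 0, 0], [0, 0, 0, 0, 0, 0]]}}}

```text
time_s: 20.6
ee_pos: [0.599, 0.0683, 0.0865]
eef_rot: [-3.14, 0.0, 1.489]
force: [0.7, 0.3, -0.5]
grip_width: 0.06
grip_force: 0.0
```

```bash
python3 -c "
from h import *
plan(.5995,.068,.006)
c=shot('scene');cv2.imwrite('pics/cap.png',cv2.resize(c['pixels'][180:330,200:400],None,fx=3,fy=3))"
```

```text
t 20.6 dxyz(tool, after turn) [-0.0002  0.0005  0.0585] rot [-3.14   0.     1.489]
```

View pics/cap.png

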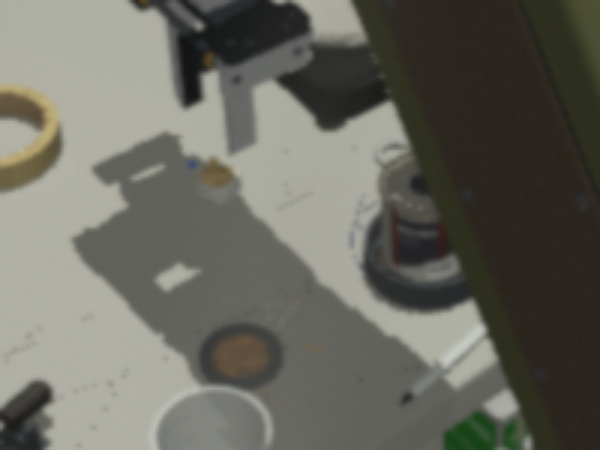

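The tin stands in the collar, and the open fingers are over the cap at crop (217,180). Descending.

Converted, 0.03 m is 0.6, 0.02 m is 0.4.

Request:
{"method": "shift_gripper", "body": {"plan": {"motion":[[0, 0, 0.6, 0, 0, 0], [0, 0, 0.4, 0, 0, 0], [0, 0, 0.14, 0, 0, 0], [0, 0, 0, 0, 0, 0], [0, 0, 0, 0, 0, 0]]}}}

```text
time_s: 21.15
ee_pos: [0.6, 0.0683, 0.0315]
eef_rot: [3.14, -0.0, 1.489]
force: [-0.0, -0.8, 1.0]
grip_width: 0.0601
grip_force: 0.0
```

Request:
{"method": "shift_gripper", "body": {"plan": {"motion":[[0, 0, 0, 0, 0, 0], [0, 0, 0, 0, 0, 0], [0, 0, 0, 0, 0, 0], [0, 0, 0, 0, 0, 0]]}, "jaw": 0.0, "grip_force": 15}}

```text
time_s: 21.55
ee_pos: [0.5993, 0.0683, 0.0302]
eef_rot: [3.141, -0.0, 1.489]
force: [0.7, 0.4, 2.0]
grip_width: 0.0317
grip_force: 15.1
```

Request:
{"method": "shift_gripper", "body": {"plan": {"motion":[[0, 0, -0.4, 0, 0, 0], [0, 0, -0.6, 0, 0, 0], [0, 0, -0.6, 0, 0, 0], [0, 0, 0, 0, 0, 0], [0, 0, 0, 0, 0, 0]]}}}

```text
time_s: 22.05
ee_pos: [0.5992, 0.0683, 0.1101]
eef_rot: [3.141, -0.0, 1.489]
force: [0.0, 0.4, 0.0]
grip_width: 0.0321
grip_force: 15.0
```

```bash
python3 -c "
from h import *
plan(.454,.1588,.06)"
```

```text
t 22.1 dxyz(tool, after turn) [ 0.0783 -0.1521  0.0281] rot [ 3.141 -0.     1.489]
```

Place at TCP z ≈ 0.034 (tip 0.012).

Converted, -0.038 m is -0.76, 0.03 m is 0.6.

Request:
{"method": "shift_gripper", "body": {"plan": {"motion":[[0.4, -0.76, 0, 0, 0, 0], [0.4, -0.76, 0, 0, 0, 0], [0.4, -0.76, 0, 0, 0, 0], [0.36, -0.76, 0, 0, 0, 0], [0, 0, 0, 0, 0, 0], [0, 0, 0.6, 0, 0, 0], [0, 0, 0, 0, 0, 0], [0, 0, 0, 0, 0, 0]]}}}

```text
time_s: 22.85
ee_pos: [0.4539, 0.1581, 0.0795]
eef_rot: [-3.14, 0.001, 1.488]
force: [0.2, 0.3, -0.0]
grip_width: 0.0323
grip_force: 15.0
```

```bash
python3 -c "
from h import *
plan(.454,.1588,.0122)"
```

```text
t 22.9 dxyz(tool, after turn) [ 0.0007 -0.      0.0453] rot [-3.140e+00  1.000e-03  1.488e+00]
```

Converted, 0.02 m is 0.4, 0.015 m is 0.3.

Request:
{"method": "shift_gripper", "body": {"plan": {"motion":[[0, 0, 0.4, 0, 0, 0], [0, 0, 0.3, 0, 0, 0], [0, 0, 0.12, 0, 0, 0], [0, 0, 0.04, 0, 0, 0], [0, 0, 0.02, 0, 0, 0], [0, 0, 0.02, 0, 0, 0], [0, 0, 0, 0, 0, 0], [0, 0, 0, 0, 0, 0]]}}}

```text
time_s: 23.65
ee_pos: [0.4543, 0.1585, 0.0353]
eef_rot: [3.141, -0.0, 1.489]
force: [-0.0, 0.5, -0.4]
grip_width: 0.0318
grip_force: 15.0
```

Request:
{"method": "shift_gripper", "body": {"plan": {"motion":[[0, 0, 0, 0, 0, 0], [0, 0, 0, 0, 0, 0], [0, 0, 0, 0, 0, 0], [0, 0, 0, 0, 0, 0]]}, "jaw": 0.055}}

```text
time_s: 24.05
ee_pos: [0.4541, 0.1585, 0.035]
eef_rot: [3.142, -0.0, 1.489]
force: [-0.6, 0.2, 0.5]
grip_width: 0.0545
grip_force: 0.0
```

Request:
{"method": "shift_gripper", "body": {"plan": {"motion":[[0, 0, -0.8, 0, 0, 0], [0, 0, -0.8, 0, 0, 0], [0, 0, -0.8, 0, 0, 0], [0, 0, -0.8, 0, 0, 0], [0, 0, 0, 0, 0, 0]]}}}

```text
time_s: 24.55
ee_pos: [0.4558, 0.159, 0.1999]
eef_rot: [3.134, -0.003, 1.489]
force: [0.3, 0.1, 0.0]
grip_width: 0.0552
grip_force: 0.0
```

Request:
{"method": "shift_gripper", "body": {"plan": {"motion":[[-1, 0, 0, 0, 0, 0], [-1, 0, 0, 0, 0, 0], [-1, 0, 0, 0, 0, 0], [-1, 0, 0, 0, 0, 0], [-1, 0, 0, 0, 0, 0], [-1, 0, 0, 0, 0, 0], [-1, 0, 0, 0, 0, 0], [-1, 0, 0, 0, 0, 0], [-1, 0, 0, 0, 0, 0], [-1, 0, 0, 0, 0, 0]]}}}

```text
time_s: 25.55
ee_pos: [0.4123, -0.3418, 0.1941]
eef_rot: [-3.141, -0.001, 1.489]
force: [1.6, 0.1, -0.0]
grip_width: 0.0554
grip_force: 0.0
```

Request:
{"method": "shift_gripper", "body": {"plan": {"motion":[[-0.8, -0.8, 0, 0, 0, 0], [-0.6, -0.8, 0, 0, 0, 0], [-0.6, -0.8, 0, 0, 0, 0], [-0.6, -0.8, 0, 0, 0, 0], [0, 0, 0, 0, 0, 0], [0, 0, 0, 0, 0, 0]]}}}

```text
time_s: 26.15
ee_pos: [0.2473, -0.4522, 0.1942]
eef_rot: [-3.141, -0.001, 1.487]
force: [1.5, 0.3, 0.0]
grip_width: 0.0554
grip_force: 0.0
```

```bash
python3 -c "
from h import *
a=shot()['pixels'][175:310,130:420];b=shot('scene')['pixels'][180:380,130:440]
cv2.imwrite('pics/fin.png',np.vstack([cv2.resize(a,(620,289)),cv2.resize(b,(482,311))[:, :].copy() if 0 else cv2.resize(b,(620,311))]))"
```

```text
(no output)
```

View pics/fin.png

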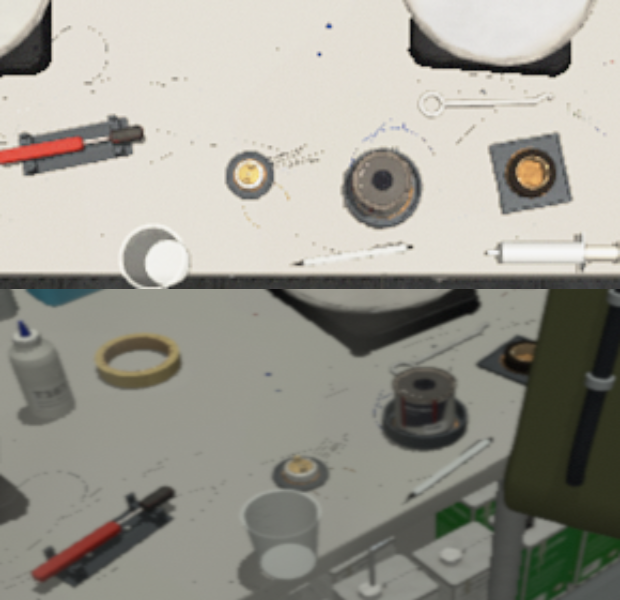

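All four appear seated: brush across both forks, cap in the nest at (249,174), tin in the collar at (382,185), tape in the tray at (530,172). I'll confirm the offsets numerically.

```bash
python3 - <<'E'
from h import *
c=shot(); im=c["pixels"]; H,S,V=cv2.split(cv2.cvtColor(im,cv2.COLOR_BGR2HSV))
m=(((S>120)&((H<8)|(H>172)))*255).astype('u1'); r=big(m,(110,220,205,265)).reshape(-1,2)
a=r[r[:,0]<=r[:,0].min()+1].mean(0)
m=((V<75)*255).astype('u1'); d=big(m,(180,225,205,250)).reshape(-1,2); b=d[d[:,0]>=d[:,0].max()-1].mean(0)
A=onz(c,*a,.025);B=onz(c,*b,.025); print("brush",a,b,(A+B)/2,np.linalg.norm(A-B),np.arctan2(-(A-B)[0],(A-B)[1]))
m=((V<80)*255).astype('u1'); k=big(m,(360,235,398,275)); M=cv2.minAreaRect(k); print("tape",M,onz(c,*M[0],.016))
m=(((V>190))*255).astype('u1'); k=big(m,(237,246,257,266)); M=cv2.minAreaRect(k); print("cap",M,onz(c,*M[0],.02))
print("tin by eye",onz(c,130+381.5*290/620,175+183*135/289,.083))
E
```

```text
brush [129.33333333 247.66666667] [195.625 238.   ] [0.48379214 0.36532232 0.025     ] 0.16478546744786912 0.15248569223178005
tape ((378.0, 256.0), (22.0, 22.0), 90.0) [ 0.45405844 -0.17169555  0.016     ]
cap ((246.3000030517578, 255.90000915527344), (12.969193458557129, 12.969194412231445), 26.56505012512207) [0.45248807 0.1574234  0.02      ]
tin by eye [0.43335382 0.00292413 0.083     ]
```

```bash
python3 -c "
from station import ctrl
print(ctrl.hand_in())"
```

```text
the job is handed in; nothing more can be done
None
```

The tin, air cap, tape and brush are each in their own holder; my last camera check put each within about 5 mm of centre. The mixing cup and syringe were left alone. I handed the job in at about 26 s and got no verdict back.

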